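Square up the loose end panel of a file rack and hold it

ROBOT

A 6-joint arm with a two-finger parallel gripper is mounted at the origin on the work surface. World frame = base frame: x ahead of the robot, y to its left, z up, the work surface at z = 0. Lengths are in mm, angles in rad, forces in N, time in s.
With the tool pointing down it reaches from about 250 to 800 mm from the base axis. Payload 3.9 kg.
Tool frame: the origin (TCP) lies on the front face of the gripper's body, between the roots of the fingers; the fingertips stand 73 mm ahead of it and the grasp point (between the pads) lies 54 mm ahead of it (finger_overhang is the distance from the TCP to the fingertips, in mm); z points along the fingers, y is the line along which they close (so a half turn about z gives the same grasp; the last joint's range is limited). The gripper opens to 85 mm and grips with 20 to 120 N. Pads are 22 mm wide; open, the fingers measure 114 mm over their backs; the gripper's body (76 mm by 85 mm) begins 54 mm behind the grasp point. The pads swing forward as they close: fully open they stand 13 mm farther back than shut.
Start: joints at [-1.111, 0.26, -0.138, 1.173, 0, 1.571], TCP at [232.973, -470.467, 303.904] pointing down, gripper open.
Joint ranges: [-2.78, 2.78], [-0.83, 1.72], [-1.28, 1.37], [-1.9, 2.12], [-1.57, 1.48], [-3.14, 3.14]. Speed limits (rad/s): [2.57, 2.57, 3.14, 3.14, 3.14, 3.14].

INTERFACE

Orientations are given as a unit quaternion [w, x, y, z].
In Python, from bench import * gives the robot as it stands. The module is installed in compiled form; this text tells all that it offers.
- The arm moves only by the tool arm_command, never from a script. Its argument "motion" is a list of rows, each a list of 3 entries, a list of its own where there are three numbers: the turn, a rotation vector about the tool's x, y, z as a fraction of full scale, then the shift along the tool's x, y, z as a fraction of full scale, then the closure, from 0 (fully open) to 1 (shut). In form: [[[wx, wy, wz], [tx, ty, tz], jaw], ...]. A call has 1 to 20 rows; each row is the pose to reach, as a shift and turn from the pose commanded when the call began, along the tool's axes at that moment, turning the shorter way round; what a row does not reach only later rows make up. Full scale, the value 1, is 20 cm for a shift and pi rad for a turn. A row lasts 1/10 s, in which the tool goes at most 50 mm and 8.59 degrees, less where a joint would pass 70% of its speed; a pose out of reach is approached as far as the arm can. A call with a number of a shift or a turn outside -1 to 1 is refused whole. A call with a gripper value outside its range is refused whole. The fingers move at their own pace and stop on an object; "squeeze" is the grip in N (left out, the last holds). Time passes only in rows, so rows that repeat a pose let the fingers close. It gives the time, the measured TCP pose, the force, the opening and the grip force at its end, in the units of the state.
- state(): the state, without advancing time (a new reading comes with each control period).
- get_image(name): name is "side" or "top"; returns a dict with "pixels" (480x640x3 uint8, blue, green, red), "intrinsics" (3x3 intrinsics, pixels), "R" (3x3) and "t" (3): a world point X has camera coordinates R X + t. Camera axes: x right, y down, z forward; pixel columns grow to the right and rows downward; lengths in mm; the calibration is good to about 2 mm. A picture is of the moment at which its call begins. There is no depth.
- job_done(): hands the job in; it is judged then, once.
The state is a dict: "time_s": time; "joint_positions": joint angles; "qd": joint speeds; "effort": joint torques, N m; "tcp_pos": TCP position; "eef_rot": TCP orientation; "contact_force": force on the tool from outside, world axes, zero at the start; "ft_torque": the same for the moment, N m; "width": opening from 0.0 (shut) to 1.0 (fully open); "finger_force": force on a finger pad.
Only numpy, scipy, OpenCV 4.12 (cv2) and the standard library are available. Lean on these libraries where they do the work, as an engineer would, in place of code of your own. Each camera call takes 0.05 s, during which the arm holds its last target. There are 200 camera calls.

TASK

The end panel of the half-built file rack is only finger-tight on its bolts and leans in over the shelf. Pick up the try square, stand it on the shelf with its blade towards the panel and press it down and into the corner until the stock lies flat on the shelf and the whole blade bears against the panel, so that the panel stands square to the shelf and is not forced past square. Finish while still gripping the square and pressing it firmly into the corner, ready for a colleague to tighten the bolts, and leave the other things on the bench as they are.

Things in the scene. Friction and masses are not known exactly. Their poses are not given: they have to be found in the camera images.
- square: Loose try square, 0.29 to 0.43 kg, standing on its stock. Aluminium stock 140 long x 26 wide x 22 mm high, along y from -90 (heel) to +50 mm; x across it, z up. Steel blade 5 mm thick fills y -90 to -60 mm and rises to 160 mm above the underside; its outer edge, y = -90 mm, is square to the underside and flush with the heel. Origin on the underside, below the place to grip across the stock.
- square_heel (a point): The heel of the try square: underside at the blade end, y = -90 mm in the square's frame. Axes as the square.
- square_tip (a point): The top of the outer edge of the blade, 160 mm straight above the heel. Axes as the square.
- rack: Half-built steel file rack, fixed to the bench by a small bracket on each long side. Origin on the bench below the corner of shelf and end panel, mid-depth. y runs along the shelf away from the panel, x across its depth, z up. When the panel is square its inner face is the plane y = 0.
- shelf: The rack's grey sheet-steel shelf: 220 mm deep (x -110 to 110), 300 mm long (y 2 to 300 mm), flat top 30 mm above the bench. Origin and axes as the rack. Fixed.
- end_panel: Loose end panel: grey sheet 220 mm wide between dark slotted uprights, top edge 250 mm above the bench. Swings about its bolts: a line along rack x through its origin, 18 mm above the bench. Axes as the rack's when square. Flat inner face: y = -17 mm in its own frame, facing +y. Starts leaning in over the shelf by 0.05 to 0.12 rad, up to 22 mm at the height of the square's tip.
- panel_foot (a point): Point on the panel's inner face, mid-width, level with the shelf top when square. Axes as the panel. The bolts are stiff: 3 to 4 N at the blade's tip swings the panel and it stays where left. Once the blade lies flat on it, it stops hard up to some 30 N.
- panel_top (a point): Point on the panel's inner face at its upper edge, mid-width, 220 mm above panel_foot. The slotted flanges at both sides of the panel reach 35 mm over the shelf; between them the face is clear.
- bolt_tray: Bystander: small dark steel tray 75 x 55 x 28 mm standing on the shelf near its open end, 0.20 m or more from the panel. Origin under its centre.
- nut_jar: Bystander: clear jar with a steel lid, 52 mm wide, 62 mm high, beside the try square. Origin under its centre.
- spanner: Bystander: spanner 160 mm long lying on the bench along the rack's side nearer the robot. Origin under its middle.
- screwdriver: Bystander: screwdriver 190 mm long lying on the bench along the rack's side away from the robot. Origin under its middle.
- card_box: Bystander: grey board index-card box 94 x 144 x 103 mm with lid. Origin under its centre.
- gum_bottle: Bystander: white glue bottle, 48 mm wide, 130 mm high, on the bench outside the end panel, its centre some 75 mm from it. Origin under its centre.
- stamp: Bystander: rubber stamp with turned wooden handle, foot 50 x 25 mm, 71 mm high. Origin under its centre.
Mind the look-alikes: they are no part of the job. Of the things shaped like the square, the aluminium one is meant.

How it is judged:
By the outcome, as a careful person would: the job done as asked, in the order asked, and still so for the second after the job is handed in, while the arm keeps its last pose, push and grip.
It also fails if it takes over 45 s, if anything falls off the work surface, if the arm or the gripper's body presses on something with over 40 N, if the wrist force passes 120 N, or if a joint passes its speed limit or range.

## Working session

There is one attempt and no reset: what is moved stays moved. The work goes in short steps, Python scripts to look and compute and a tool call to move; the robot and the scene stay as the last step left them, time stands still between calls to the robot, and variables do not carry over. Pictures are saved under pics/ and viewed, at most 10 in all, crops included, and the job is handed in when it is done.

Besides the shell and the picture viewer there is one more tool, called as name([rows], argument=value, ...), one row to a line, values as JSON. arm_command: Moves the arm, as the interface text tells. Shift numbers are shares of 20 cm and turn numbers shares of pi rad, none past 1 either way. Its arguments: {"type":"object","properties":{"motion":{"type":"array","items":{"type":"array"}},"squeeze":{"type":"number"}},"required":["motion"]}

```bash
mkdir -p pics; python3 - <<'E'
from bench import *
import cv2, numpy as np
s=state(); print({k:np.round(v,3).tolist() for k,v in s.items()})
for n in("side","top"):
    d=get_image(n); cv2.imwrite(f"pics/{n}1.png",d["pixels"]); np.savez(f"{n}.npz",K=d["intrinsics"],R=d["R"],t=d["t"]); print(n,d["intrinsics"],d["R"],d["t"])
E
```

```text
{'time_s': 0.0, 'joint_positions': [-1.111, 0.261, -0.139, 1.173, 0.0, 1.571], 'qd': [-0.0, 0.0, -0.001, -0.001, 0.001, -0.002], 'effort': [0.001, -40.568, 25.392, 0.019, 0.0, -0.0], 'tcp_pos': [232.744, -469.967, 303.055], 'eef_rot': [-0.001, 0.974, 0.228, -0.0], 'contact_force': [-0.217, -0.882, 0.213], 'ft_torque': [-0.031, -0.046, -0.016], 'finger_force': 0.0, 'width': 1.001}
side [[551.84391055   0.         322.62929721]
 [  0.         551.84391055 241.33702877]
 [  0.           0.           1.        ]] [[-0.99925521 -0.03684519 -0.01146548]
 [-0.01817767  0.71155616 -0.70239406]
 [ 0.03403817 -0.7016625  -0.71169596]] [ 524.6292783    -1.86517778 1546.59995773]
top [[554.56612167   0.         327.3253821 ]
 [  0.         554.56612167 240.29263556]
 [  0.           0.           1.        ]] [[ 0.02264378 -0.99937147  0.02727501]
 [-0.99741205 -0.02444472 -0.06761408]
 [ 0.06823831 -0.02567338 -0.99733866]] [ 117.6757833   499.77794218 1449.97660041]
```

View pics/side1.png

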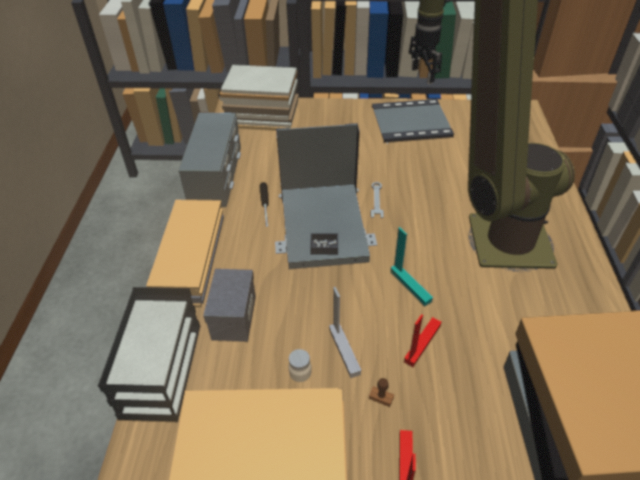

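View pics/top1.png

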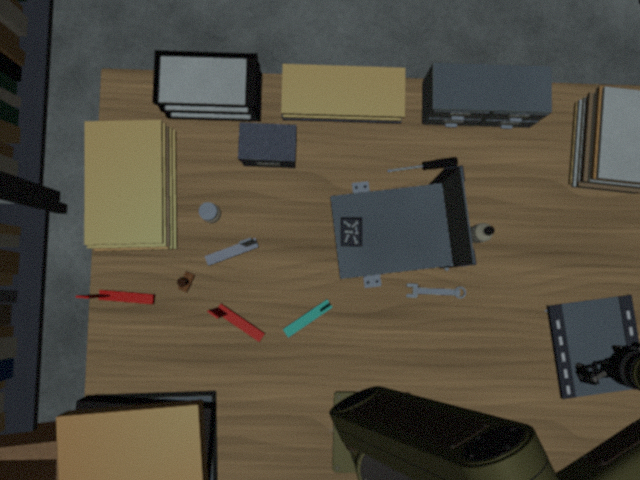

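The side view shows the aluminium square at about (345,345), with its blade tip at (336,290). The top view shows it from (206,260) to (256,241). The rack panel is at the right of the top view (about 455,217), and the tray is at (351,231). I'll enlarge crops to get corner positions.

```bash
python3 - <<'E'
import cv2, numpy as np
t=cv2.imread("pics/top1.png"); s=cv2.imread("pics/side1.png")
def crop(im,x,y,w,h,k):
    c=cv2.resize(im[y:y+h,x:x+w],None,fx=k,fy=k,interpolation=cv2.INTER_CUBIC)
    c=cv2.convertScaleAbs(c,alpha=1.8,beta=20)
    for i in range(0,w,10):
        cv2.line(c,(i*k,0),(i*k,6 if i%50 else 14),(0,255,255),1)
        if i%20==0: cv2.putText(c,str(x+i),(i*k,20),0,.35,(0,255,255),1)
    for j in range(0,h,10):
        cv2.line(c,(0,j*k),(6,j*k),(0,255,255),1)
        if j%20==0: cv2.putText(c,str(y+j),(8,j*k+4),0,.35,(0,255,255),1)
    return c
a=np.hstack([crop(t,195,225,80,60,5),crop(s,310,280,80,100,5)[:,:400]][:1])
b=crop(s,315,285,50,95,6)
cv2.imwrite("pics/sq.png",np.hstack([cv2.copyMakeBorder(a,0,b.shape[0]-a.shape[0],0,0,0),b]))
a=crop(t,325,160,180,130,4); cv2.imwrite("pics/rt.png",a)
b=crop(s,265,115,130,155,4)[:600]; cv2.imwrite("pics/rs.png",b[:600])
E
```

```text
(no output)
```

View pics/sq.png

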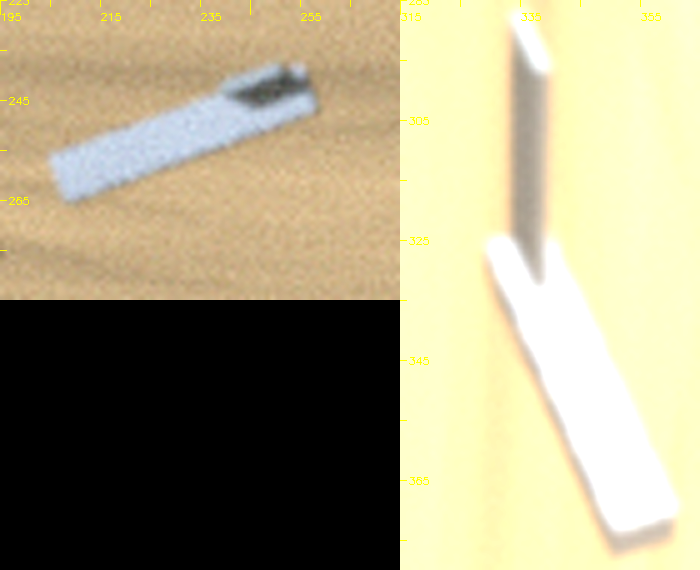

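View pics/rt.png

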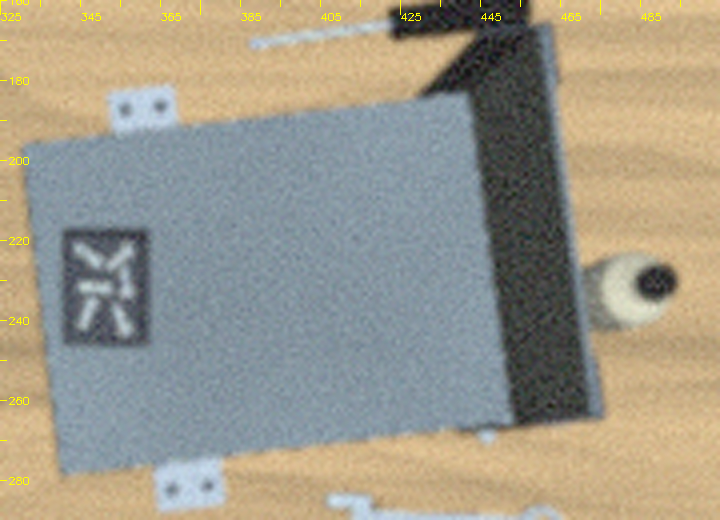

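View pics/rs.png

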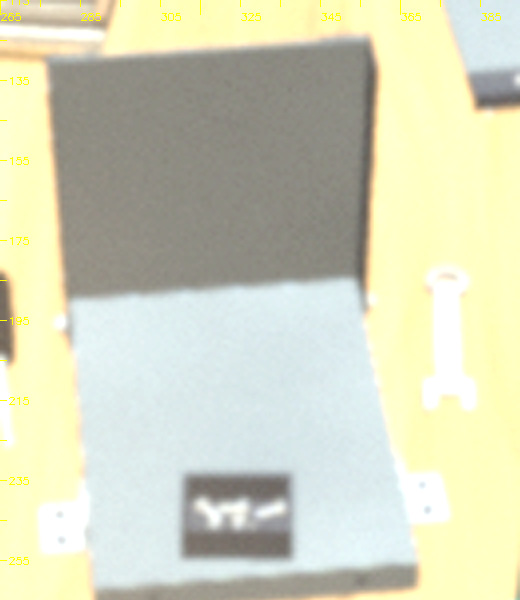

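```bash
cat > geo.py <<'E'
import numpy as np
from scipy.optimize import least_squares
cam={n:np.load(n+".npz") for n in("side","top")}
def proj(n,X):
    c=cam[n]; p=c["K"]@(c["R"]@np.asarray(X,float)+c["t"]); return p[:2]/p[2]
def place(q,P):
    c,s=np.cos(q[2]),np.sin(q[2]); return np.array([q[0]+c*P[0]-s*P[1],q[1]+s*P[0]+c*P[1],P[2]+q[3]])
def fit(obs,q0):
    f=lambda q:np.concatenate([(proj(n,place(q,P))-uv)*w for n,P,uv,w in obs])
    r=least_squares(f,q0,loss="soft_l1"); return r.x,f(r.x).reshape(-1,2)
E
python3 - <<'E'
from geo import *
np.set_printoptions(precision=2,suppress=True)
sq=[("top",(13,50,22),(205,256),1),("top",(-13,50,22),(208.6,265.2),1),("top",(-13,-90,22),(258.4,246.4),1),
("side",(13,50,22),(350.8,373.3),1),("side",(-13,50,22),(361.7,369.7),1),("side",(13,-90,22),(329.5,325),1),("side",(-13,-90,22),(341,324.7),1),("side",(0,-90,160),(333.7,287),1),("side",(0,-60,160),(340,296.3),1)]
# world corner signs: try both
for y0 in(.3,-.3):
    q,r=fit(sq,[380,300,y0,0]); print("square",q,abs(r).max(1))
rk=[("top",(110,300,30),(330.5,196.2),1),("top",(-110,300,30),(340.5,278.7),1),("top",(-110,1,31),(453.7,266.2),.5),("top",(110,1,31),(442,183),.5),
("side",(110,300,30),(288.8,262),1),("side",(-110,300,30),(369.3,256.3),1),("side",(110,1,31),(282,189.5),.5),("side",(-110,1,31),(354.5,184.5),.5)]
q,r=fit(rk,[430,-150,0,0]); print("rack",q); print(r)
for a in(0,.05,.08,.12):
    f=lambda x:proj("side",place(q,(x,17-17*np.cos(a)+232*np.sin(a),18+232*np.cos(a)+17*np.sin(a))))
    print(a,f(110),f(-110),"seen 277,130 357.5,124.5")
def tri(a,b):
    A=[];B=[]
    f=lambda X:np.r_[proj("top",X)-a,proj("side",X)-b]
    return least_squares(f,[400,0,50]).x
print("tri stock end",tri((205,256),(350.8,373.3)),tri((208.6,265.2),(361.7,369.7)),"shelf",tri((330.5,196.2),(288.8,262)),tri((340.5,278.7),(369.3,256.3)))
print("tray",tri((341,217.5),(311,234)),tri((362,217.5),(311,254)))
E
```

```text
square [452.13 397.2  119.76  -2.06] [0.64 0.79 1.18 0.29 0.39 0.27 2.49 0.83 0.74]
square [452.13 397.2  119.76  -2.06] [0.64 0.79 1.18 0.29 0.39 0.27 2.49 0.83 0.74]
rack [ 545.33 -188.78    0.14   -3.42]
[[ 0.19 -0.11]
 [-0.1   0.49]
 [-0.2  -0.06]
 [ 0.29  0.32]
 [-1.22  0.55]
 [ 0.45 -0.51]
 [-0.    0.15]
 [-0.23 -0.01]]
0 [276.89 128.24] [356.29 122.93] seen 277,130 357.5,124.5
0.05 [277.05 130.47] [356.9  125.11] seen 277,130 357.5,124.5
0.08 [277.16 131.9 ] [357.27 126.51] seen 277,130 357.5,124.5
0.12 [277.32 133.93] [357.76 128.5 ] seen 277,130 357.5,124.5
tri stock end [446.25 448.28  20.34] [422.09 438.14  20.  ] shelf [610.96 124.11  29.74] [396.35  92.92  24.19]
tray [548.87  99.21 110.27] [561.19  34.74 -32.39]
```

arm_command([
  [[0,0,0],[0.726,-0.85,0],0],
  [[0,0,0],[0.726,-0.85,0],0],
  [[0,0,0],[0.726,-0.85,0],0],
  [[0,0,0],[0.726,-0.85,0],0],
  [[0,0,0],[0.726,-0.85,0],0],
  [[0,0,0],[0.726,-0.85,0],0],
])

```text
time_s: 0.7
tcp_pos: [287.3, -250.8, 303.6]
eef_rot: [-0.001, 0.973, 0.23, -0.0]
contact_force: [0.5, 1.1, 0.7]
width: 1.003
finger_force: 0.0
```

arm_command([
  [[0,0,0],[0.726,-0.85,0],0],
  [[0,0,0],[0.726,-0.85,0],0],
  [[0,0,0],[0.726,-0.85,0],0],
  [[0,0,0],[0.726,-0.85,0],0],
  [[0,0,0],[0.726,-0.85,0],0],
  [[0,0,0],[0.726,-0.85,0],0],
])

```text
time_s: 1.3
tcp_pos: [343.3, -35.3, 303.9]
eef_rot: [-0.0, 0.973, 0.23, 0.0]
contact_force: [0.4, -0.7, -0.0]
width: 1.0
finger_force: 0.0
```

arm_command([
  [[0,0,0],[0.726,-0.85,0],0],
  [[0,0,0],[0.726,-0.85,0],0],
  [[0,0,0],[0.726,-0.85,0],0],
  [[0,0,0],[0.726,-0.85,0],0],
  [[0,0,0],[0.726,-0.85,0],0],
  [[0,0,0],[0.726,-0.85,0],0],
])

```text
time_s: 1.9
tcp_pos: [399.0, 181.4, 303.4]
eef_rot: [0.0, 0.973, 0.229, 0.0]
contact_force: [0.6, -0.8, 0.3]
width: 0.997
finger_force: 0.0
```

arm_command([
  [[0,0,-0.474],[0.726,-0.85,0],0],
  [[0,0,-0.474],[0.726,-0.85,0],0],
  [[0,0,-0.474],[0.726,-0.85,0],0],
  [[0,0,-0.474],[0.726,-0.85,0],0],
  [[0,0,-0.474],[0.726,-0.85,0],0],
  [[0,0,-0.474],[0.726,-0.85,0],0],
  [[0,0,-0.474],[0.726,-0.85,0],0],
  [[0,0,-0.474],[0.726,-0.85,0],0],
  [[0,0,-0.474],[0.726,-0.85,0],0],
  [[0,0,-0.474],[0.726,-0.85,0],0],
  [[0,0,-0.474],[0.726,-0.85,0],0],
  [[0,0,-0.474],[0.726,-0.85,0],0],
])

```text
time_s: 3.1
tcp_pos: [452.7, 395.0, 303.7]
eef_rot: [0.0, 0.564, 0.826, -0.0]
contact_force: [-0.2, -0.1, 0.2]
width: 1.003
finger_force: 0.0
```

arm_command([
  [[0,0,0],[0,0,0.85],0],
  [[0,0,0],[0,0,0.85],0],
  [[0,0,0],[0,0,0.85],0],
  [[0,0,0],[0,0,0.85],0],
  [[0,0,0],[0,0,0.85],0],
])

```text
time_s: 3.6
tcp_pos: [449.8, 393.9, 129.9]
eef_rot: [-0.001, 0.563, 0.827, -0.004]
contact_force: [-0.5, -0.6, 0.4]
width: 1.003
finger_force: 0.0
```

```bash
python3 - <<'E'
from bench import *
import cv2, numpy as np
a=get_image("top")["pixels"][205:295,185:285]; b=get_image("side")["pixels"][270:390,300:400]
f=lambda c,k:cv2.convertScaleAbs(cv2.resize(c,None,fx=k,fy=k,interpolation=2),alpha=1.4)
cv2.imwrite("pics/g.png",np.hstack([cv2.copyMakeBorder(f(a,4),0,120,0,0,0),f(b,4)]))
E
```

```text
(no output)
```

View pics/g.png

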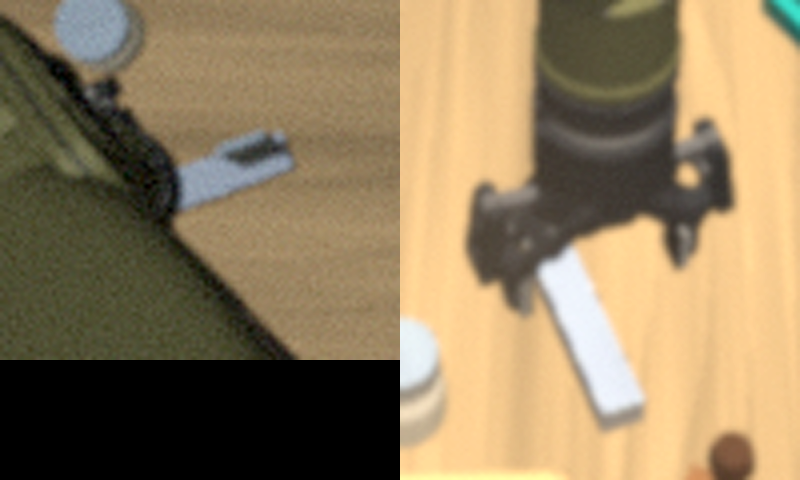

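The fingers straddle the stock, with the left tip at about (520,300) and the right at (682,250) in the crop. The jar is clear at the lower left. I'll descend and grip.

arm_command([
  [[0,0,0],[0,0,0.15],0],
  [[0,0,0],[0,0,0.29],0],
  [[0,0,0],[0,0,0.29],0],
  [[0,0,0],[0,0,0.29],0],
  [[0,0,0],[0,0,0.29],0.5],
  [[0,0,0],[0,0,0.29],0.6],
  [[0,0,0],[0,0,0.29],0.8],
  [[0,0,0],[0,0,0.29],1],
  [[0,0,0],[0,0,0.29],1],
  [[0,0,0],[0,0,0.29],1],
  [[0,0,0],[0,0,0.29],1],
  [[0,0,0],[0,0,0.29],1],
], squeeze=80)

```text
time_s: 4.9
tcp_pos: [452.4, 397.2, 77.1]
eef_rot: [0.0, 0.562, 0.827, 0.001]
contact_force: [-0.4, -0.2, 5.2]
width: 0.284
finger_force: 80.8
```

arm_command([
  [[0,0,0],[0,0,0],1],
  [[0,0,0],[0,0,-0.05],1],
  [[0,0,0],[0,0,-0.15],1],
  [[0,0,0],[0,0,-0.3],1],
  [[0,0,0],[0,0,-0.5],1],
  [[0,0,0],[0,0,-0.7],1],
  [[0,0,0],[0,0,-0.85],1],
  [[0,0,0],[0,0,-0.9],1],
  [[0,0,0],[0,0,-0.9],1],
], squeeze=110)

```text
time_s: 5.8
tcp_pos: [452.0, 397.0, 257.0]
eef_rot: [0.0, 0.562, 0.827, 0.001]
contact_force: [-0.1, -0.4, -2.9]
width: 0.277
finger_force: 108.4
```

arm_command([
  [[0,0,0],[-0.05,-0.011,0],1],
  [[0,0,0],[-0.17,-0.037,0],1],
  [[0,0,0],[-0.33,-0.072,0],1],
  [[0,0,0],[-0.51,-0.11,0],1],
  [[0,0,0],[-0.72,-0.156,0],1],
])

```text
time_s: 6.3
tcp_pos: [474.5, 249.2, 253.0]
eef_rot: [-0.001, 0.561, 0.828, -0.002]
contact_force: [0.2, 0.0, -2.1]
width: 0.276
finger_force: 108.3
```

arm_command([
  [[0,0,0],[-0.2,-0.043,0],1],
  [[0,0,0],[-0.4,-0.087,0],1],
  [[0,0,0],[-0.6,-0.13,0],1],
  [[0,0,0],[-0.72,-0.156,0],1],
])

```text
time_s: 6.7
tcp_pos: [498.1, 102.3, 253.2]
eef_rot: [-0.002, 0.563, 0.827, -0.003]
contact_force: [-0.1, 0.2, -3.2]
width: 0.271
finger_force: 108.3
```

arm_command([
  [[0,0,0.01],[-0.18,-0.039,0],1],
  [[0,0,0.025],[-0.36,-0.078,0],1],
  [[0,0,0.045],[-0.52,-0.113,0],1],
  [[0,0,0.06],[-0.65,-0.141,0],1],
  [[0,0,0.0754],[-0.72,-0.156,0],1],
  [[0,0,0.0754],[-0.72,-0.156,0],1],
  [[0,0,0.0754],[-0.72,-0.156,0],1],
  [[0,0,0.0754],[-0.72,-0.156,0],1],
])

```text
time_s: 7.5
tcp_pos: [523.6, -38.4, 255.3]
eef_rot: [-0.001, 0.655, 0.756, -0.0]
contact_force: [-0.1, 0.7, -2.1]
width: 0.273
finger_force: 108.3
```

```bash
python3 - <<'E'
from bench import *
import cv2, numpy as np
s=state(); print({k:np.round(s[k],3).tolist() for k in("time_s","tcp_pos","eef_rot","contact_force","ft_torque","width","finger_force","joint_positions")})
a=get_image("top")["pixels"]; b=get_image("side")["pixels"]
cv2.imwrite("pics/t5.png",a);cv2.imwrite("pics/s5.png",b)
f=lambda c,k:cv2.convertScaleAbs(cv2.resize(c,None,fx=k,fy=k,interpolation=2),alpha=1.8)
cv2.imwrite("pics/h.png",np.hstack([f(a[150:300,320:480],2.5),f(b[90:270,260:400],2.5)[:375]]))
E
```

```text
{'time_s': 7.5, 'tcp_pos': [523.597, -38.431, 255.306], 'eef_rot': [-0.001, 0.655, 0.756, -0.0], 'contact_force': [-0.13, 0.737, -2.121], 'ft_torque': [0.119, 0.034, 0.013], 'width': 0.273, 'finger_force': 108.326, 'joint_positions': [-0.074, 0.287, -0.231, 1.055, 0.001, 1.355]}
```

View pics/h.png

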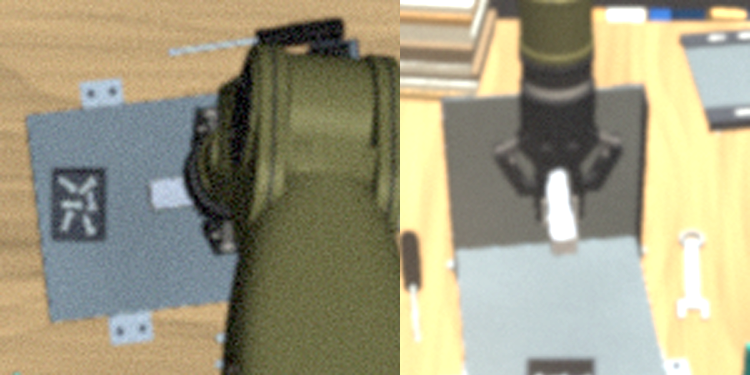

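arm_command([
  [[0,0,0],[-0.1,0,0.05],1],
  [[0,0,0],[-0.1,0,0.2],1],
  [[0,0,0],[-0.1,0,0.35],1],
  [[0,0,0],[-0.1,0,0.5],1],
  [[0,0,0],[-0.1,0,0.62],1],
  [[0,0,0],[-0.1,0,0.69],1],
  [[0,0,0],[-0.1,0,0.7],1],
  [[0,0,0],[-0.1,0,0.7],1],
  [[0,0,0],[-0.1,0,0.7],1],
])

```text
time_s: 8.5
tcp_pos: [527.9, -58.9, 117.0]
eef_rot: [0.001, 0.655, 0.755, 0.001]
contact_force: [0.6, -0.6, -2.2]
width: 0.274
finger_force: 108.3
```

arm_command([
  [[0,0,0],[0,0,0.01],1],
  [[0,0,0],[0,0,0.015],1],
  [[0,0,0],[0,0,0.02],1],
  [[0,0,0],[0,0,0.02],1],
])

```text
time_s: 8.9
tcp_pos: [527.0, -59.2, 112.0]
eef_rot: [0.0, 0.655, 0.755, 0.0]
contact_force: [-0.2, 0.5, -4.0]
width: 0.275
finger_force: 108.3
```

Touch down in 1 mm steps.

arm_command([
  [[0,0,0],[0,0,0.005],1],
  [[0,0,0],[0,0,0.01],1],
  [[0,0,0],[0,0,0.015],1],
  [[0,0,0],[0,0,0.02],1],
  [[0,0,0],[0,0,0.02],1],
])

```text
time_s: 9.4
tcp_pos: [526.9, -59.2, 107.7]
eef_rot: [-0.0, 0.655, 0.755, -0.0]
contact_force: [-0.5, -0.2, -2.7]
width: 0.277
finger_force: 108.3
```

arm_command([
  [[0,0,0],[0,0,0.005],1],
  [[0,0,0],[0,0,0.005],1],
  [[0,0,0],[0,0,0.005],1],
])

```text
time_s: 9.7
tcp_pos: [527.0, -59.2, 107.2]
eef_rot: [0.0, 0.655, 0.755, 0.0]
contact_force: [-1.7, 0.4, 2.4]
width: 0.275
finger_force: 108.8
```

arm_command([
  [[0,0,0],[0,0,0.003],1],
  [[0,0,0],[0,0,0.003],1],
  [[0,0,0],[0,0,0.003],1],
])

```text
time_s: 10.0
tcp_pos: [527.0, -59.2, 107.2]
eef_rot: [0.0, 0.655, 0.755, 0.0]
contact_force: [-2.9, 0.8, 6.4]
width: 0.274
finger_force: 109.9
```

arm_command([
  [[0,0,0],[0,0,0.003],1],
  [[0,0,0],[0,0,0.003],1],
  [[0,0,0],[0,0,0.003],1],
])

```text
time_s: 10.3
tcp_pos: [527.0, -59.2, 107.2]
eef_rot: [0.0, 0.655, 0.755, 0.0]
contact_force: [-4.2, 0.4, 11.3]
width: 0.271
finger_force: 110.5
```

arm_command([
  [[0,0,0],[-0.01,0,0],1],
  [[0,0,0],[-0.03,0,0],1],
  [[0,0,0],[-0.05,0,0],1],
  [[0,0,0],[-0.07,0,0],1],
  [[0,0,0],[-0.08,0,0],1],
  [[0,0,0],[-0.08,0,0],1],
])

```text
time_s: 10.9
tcp_pos: [530.6, -73.9, 107.2]
eef_rot: [0.0, 0.655, 0.755, 0.002]
contact_force: [-2.0, 4.7, 7.8]
width: 0.276
finger_force: 109.9
```

arm_command([
  [[0,0,0],[-0.01,0,0],1],
  [[0,0,0],[-0.02,0,0],1],
  [[0,0,0],[-0.03,0,0],1],
  [[0,0,0],[-0.03,0,0],1],
])

```text
time_s: 11.3
tcp_pos: [531.5, -79.7, 107.2]
eef_rot: [0.0, 0.655, 0.756, 0.002]
contact_force: [-0.2, 5.6, 8.4]
width: 0.275
finger_force: 109.9
```

```bash
python3 - <<'E'
from bench import *
import numpy as np
s=state(); print({k:np.round(s[k],4).tolist() for k in("time_s","tcp_pos","eef_rot","contact_force","ft_torque","width","finger_force")})
E
```

```text
{'time_s': 11.3, 'tcp_pos': [531.4997, -79.704, 107.2262], 'eef_rot': [0.0002, 0.6551, 0.7555, 0.0025], 'contact_force': [-0.2495, 5.5804, 8.4477], 'ft_torque': [1.0226, 0.3265, -0.0074], 'width': 0.2746, 'finger_force': 109.9047}
```

arm_command([
  [[0,0,0],[0,0,0.004],1],
  [[0,0,0],[-0.01,0,0.004],1],
  [[0,0,0],[-0.02,0,0.004],1],
  [[0,0,0],[-0.03,0,0.004],1],
  [[0,0,0],[-0.03,0,0.004],1],
])

```text
time_s: 11.8
tcp_pos: [532.6, -84.9, 107.2]
eef_rot: [-0.0, 0.655, 0.756, 0.004]
contact_force: [-1.3, 8.8, 14.3]
width: 0.279
finger_force: 110.6
```

```bash
cat > st.py <<'E'
from bench import *
import numpy as np
s=state(); print({k:np.round(s[k],4).tolist() for k in("tcp_pos","eef_rot","contact_force","ft_torque")})
E
python3 st.py
```

```text
{'tcp_pos': [532.5688, -84.8552, 107.2137], 'eef_rot': [-0.0, 0.6549, 0.7557, 0.0035], 'contact_force': [-1.3105, 8.7523, 14.2772], 'ft_torque': [1.5451, 0.4855, -0.0196]}
```

arm_command([
  [[0,0,0],[-0.01,0,0],1],
  [[0,0,0],[-0.02,0,0],1],
  [[0,0,0],[-0.025,0,0],1],
  [[0,0,0],[-0.025,0,0],1],
])

```text
time_s: 12.2
tcp_pos: [533.5, -89.7, 107.2]
eef_rot: [0.0, 0.655, 0.756, 0.004]
contact_force: [-1.3, 9.2, 14.3]
width: 0.274
finger_force: 110.6
```

```bash
python3 st.py
```

```text
{'tcp_pos': [533.4595, -89.7129, 107.212], 'eef_rot': [0.0001, 0.6548, 0.7558, 0.0037], 'contact_force': [-1.3263, 9.1517, 14.2852], 'ft_torque': [1.585, 0.4133, -0.0355]}
```

arm_command([
  [[0,0,0],[-0.007,0,0],1],
  [[0,0,0],[-0.014,0,0],1],
  [[0,0,0],[-0.02,0,0],1],
  [[0,0,0],[-0.02,0,0],1],
])

```text
time_s: 12.6
tcp_pos: [533.8, -92.6, 107.2]
eef_rot: [-0.001, 0.655, 0.756, 0.005]
contact_force: [-2.4, 12.4, 14.6]
width: 0.273
finger_force: 110.7
```

```bash
python3 st.py
```

```text
{'tcp_pos': [533.8279, -92.5817, 107.1939], 'eef_rot': [-0.0009, 0.6546, 0.756, 0.0046], 'contact_force': [-2.3963, 12.427, 14.5987], 'ft_torque': [2.2088, 0.5243, -0.0345]}
```

arm_command([
  [[0,0,0],[-0.005,0,0],1],
  [[0,0,0],[-0.01,0,0],1],
  [[0,0,0],[-0.01,0,0],1],
])

```text
time_s: 12.9
tcp_pos: [534.0, -94.5, 107.2]
eef_rot: [-0.001, 0.655, 0.756, 0.005]
contact_force: [-1.5, 11.7, 14.4]
width: 0.275
finger_force: 110.7
```

```bash
python3 st.py
```

```text
{'tcp_pos': [534.0434, -94.4868, 107.1898], 'eef_rot': [-0.001, 0.6545, 0.756, 0.0046], 'contact_force': [-1.5278, 11.7456, 14.4183], 'ft_torque': [2.1998, 0.4556, 0.0017]}
```

arm_command([
  [[0,0,0],[-0.005,0,0],1],
  [[0,0,0],[-0.01,0,0],1],
  [[0,0,0],[-0.01,0,0],1],
])

```text
time_s: 13.2
tcp_pos: [534.3, -96.5, 107.2]
eef_rot: [-0.001, 0.655, 0.756, 0.005]
contact_force: [-2.5, 12.5, 15.0]
width: 0.272
finger_force: 110.7
```

arm_command([
  [[0,0,0],[-0.005,0,0],1],
  [[0,0,0],[-0.01,0,0],1],
  [[0,0,0],[-0.01,0,0],1],
])

```text
time_s: 13.5
tcp_pos: [534.6, -98.5, 107.2]
eef_rot: [-0.001, 0.655, 0.756, 0.005]
contact_force: [-1.6, 12.2, 14.4]
width: 0.273
finger_force: 110.7
```

```bash
python3 st.py; python3 - <<'E'
from bench import *
import cv2, numpy as np
a=get_image("top")["pixels"]; b=get_image("side")["pixels"]
f=lambda c,k:cv2.convertScaleAbs(cv2.resize(c,None,fx=k,fy=k,interpolation=2),alpha=1.8)
cv2.imwrite("pics/i.png",np.hstack([f(a[150:290,330:480],2.7),f(b[110:210,265:375],3.7)[:378]]) if 0 else np.hstack([cv2.resize(f(a[150:290,330:480],2.7),(400,374)),cv2.resize(f(b[110:213,265:375],3.6),(400,374))]))
E
```

```text
{'tcp_pos': [534.6084, -98.4736, 107.2002], 'eef_rot': [-0.0009, 0.6545, 0.756, 0.0046], 'contact_force': [-1.5523, 12.2378, 14.4342], 'ft_torque': [2.2645, 0.4948, 0.0108]}
```

View pics/i.png

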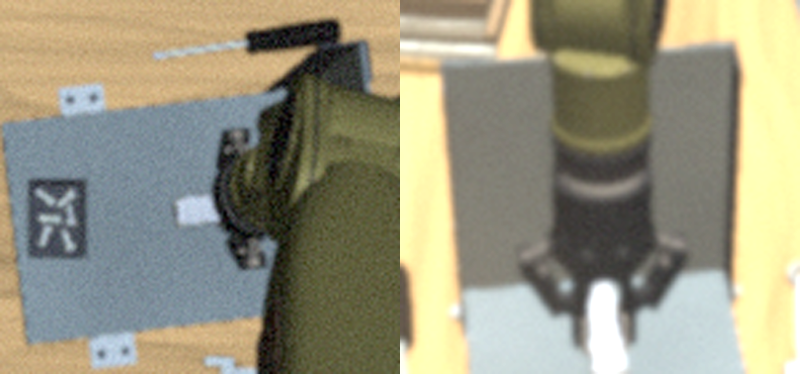

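arm_command([
  [[0,0,0],[-0.005,0,0],1],
  [[0,0,0],[-0.01,0,0],1],
  [[0,0,0],[-0.01,0,0],1],
])

```text
time_s: 13.9
tcp_pos: [534.8, -99.6, 107.2]
eef_rot: [-0.002, 0.654, 0.756, 0.005]
contact_force: [-2.2, 14.6, 14.8]
width: 0.272
finger_force: 110.8
```

```bash
python3 st.py
```

```text
{'tcp_pos': [534.7517, -99.6359, 107.2241], 'eef_rot': [-0.0017, 0.6544, 0.7561, 0.0053], 'contact_force': [-2.1961, 14.6184, 14.8244], 'ft_torque': [2.6698, 0.5295, -0.0635]}
```

arm_command([
  [[0,0,0],[-0.005,0,0],1],
  [[0,0,0],[-0.005,0,0],1],
])

```text
time_s: 14.1
tcp_pos: [534.8, -99.8, 107.2]
eef_rot: [-0.002, 0.654, 0.756, 0.006]
contact_force: [-2.5, 17.3, 16.4]
width: 0.273
finger_force: 110.9
```

```bash
python3 st.py
```

```text
{'tcp_pos': [534.7514, -99.8186, 107.1823], 'eef_rot': [-0.0024, 0.6542, 0.7563, 0.006], 'contact_force': [-2.518, 17.309, 16.3957], 'ft_torque': [3.1485, 0.5299, -0.0955]}
```

arm_command([
  [[0,-0.001,0],[0,0,0.002],1],
  [[0,-0.002,0],[0,0,0.002],1],
  [[0,-0.002,0],[0,0,0.002],1],
])

```text
time_s: 14.4
tcp_pos: [534.7, -99.5, 107.2]
eef_rot: [-0.0, 0.654, 0.756, 0.004]
contact_force: [-3.1, 18.6, 20.5]
width: 0.275
finger_force: 111.3
```

```bash
python3 st.py
```

```text
{'tcp_pos': [534.6924, -99.4767, 107.1993], 'eef_rot': [-0.0002, 0.6542, 0.7564, 0.0042], 'contact_force': [-3.1137, 18.6395, 20.4503], 'ft_torque': [3.4921, 0.7893, -0.1267]}
```

arm_command([
  [[0.001,-0.001,0],[0,0,0],1],
  [[0.002,-0.002,0],[0,0,0],1],
  [[0.002,-0.002,0],[0,0,0],1],
  [[0.002,-0.002,0],[0,0,0],1],
])

```text
time_s: 14.8
tcp_pos: [535.1, -99.1, 107.2]
eef_rot: [0.0, 0.654, 0.756, 0.001]
contact_force: [-2.4, 18.7, 18.4]
width: 0.277
finger_force: 111.2
```

```bash
python3 st.py; python3 - <<'E'
from bench import *
import cv2, numpy as np
b=get_image("side")["pixels"]
c=b[105:215,265:375]; c=cv2.convertScaleAbs(cv2.resize(c,None,fx=5.4,fy=5.4,interpolation=2),alpha=2)
cv2.imwrite("pics/j.png",c); cv2.imwrite("pics/s_end.png",b)
# vertical subpixel edge of panel top / foot in first and current picture, at columns clear of arm
for n in("pics/side1.png","pics/s5.png","pics/s_end.png"):
    g=cv2.cvtColor(cv2.imread(n),6).astype(float)
    o=[]
    for x0 in(283,290,297,345,350):
        p=cv2.GaussianBlur(g,(1,5),0)[:,x0-3:x0+4].mean(1); d=np.diff(p)
        for lo,hi in((118,140),(176,196)):
            k=lo+np.argmax(abs(d[lo:hi])); w=abs(d[k-3:k+4]); o.append(round((w*np.arange(k-3,k+4)).sum()/w.sum()+.5,2))
    print(n,o)
E
```

```text
{'tcp_pos': [535.0554, -99.1179, 107.2096], 'eef_rot': [0.0, 0.6541, 0.7564, 0.0005], 'contact_force': [-2.4243, 18.6929, 18.3977], 'ft_torque': [3.8752, 0.4452, -0.1121]}
pics/side1.png [np.float64(121.58), np.float64(189.17), np.float64(128.58), np.float64(188.89), np.float64(128.19), np.float64(188.24), np.float64(124.6), np.float64(184.66), np.float64(123.83), np.float64(184.31)]
pics/s5.png [np.float64(121.56), np.float64(189.16), np.float64(128.58), np.float64(188.92), np.float64(128.21), np.float64(188.24), np.float64(124.61), np.float64(184.67), np.float64(123.81), np.float64(184.3)]
pics/s_end.png [np.float64(121.97), np.float64(189.15), np.float64(126.3), np.float64(188.93), np.float64(125.87), np.float64(188.14), np.float64(122.21), np.float64(184.52), np.float64(121.51), np.float64(184.28)]
```

View pics/j.png

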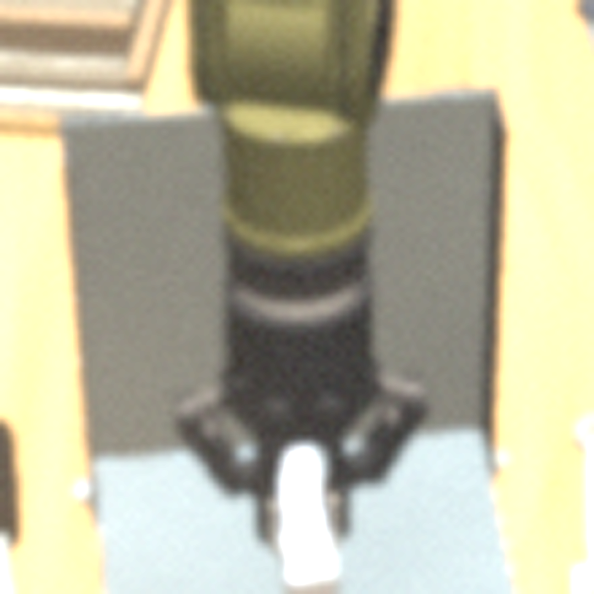

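arm_command([
  [[0,0.001,0],[-0.001,0,0.002],1],
  [[0,0.002,0],[-0.003,0,0.004],1],
  [[0,0.002,0],[-0.004,0,0.004],1],
  [[0,0.002,0],[-0.004,0,0.004],1],
  [[0,0.002,0],[-0.004,0,0.004],1],
])

```text
time_s: 15.35
tcp_pos: [535.1, -99.5, 107.2]
eef_rot: [-0.002, 0.654, 0.756, 0.003]
contact_force: [-3.6, 21.0, 25.2]
width: 0.275
finger_force: 112.0
```

```bash
python3 st.py; python3 - <<'E'
from bench import *
import cv2, numpy as np
g=cv2.cvtColor(get_image("side")["pixels"],6).astype(float); o=[]
for x0 in(290,297,345,350):
    p=cv2.GaussianBlur(g,(1,5),0)[:,x0-3:x0+4].mean(1); d=np.diff(p)
    k=118+np.argmax(abs(d[118:140])); w=abs(d[k-3:k+4]); o.append(float(round((w*np.arange(k-3,k+4)).sum()/w.sum()+.5,2)))
print(o)
E
```

```text
{'tcp_pos': [535.0745, -99.5464, 107.1926], 'eef_rot': [-0.0025, 0.654, 0.7565, 0.003], 'contact_force': [-3.6327, 21.018, 25.1869], 'ft_torque': [3.993, 0.7892, -0.1862]}
[126.29, 125.85, 122.21, 121.54]
```

```bash
python3 -c "
from bench import *
print(job_done())"
```

```text
the job is handed in; nothing more can be done
None
```

I handed the job in with the gripper still holding the aluminium square, pressed about 25 N down and 21 N towards the panel. The panel swung about 0.05 rad upright and then stopped hard, but the blade was hidden from the cameras, so flush contact is judged from the forces and the panel's movement.

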